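Close up a gem case: fold the padded leaf down, then shut the lid

TASK

Close up the gem case for the night, only by pushing with the fingers and without picking anything up: first fold the upright padded leaf down flat over the stones, then swing the glazed lid over it and press it fully shut, touching the lid only on its black frame, never on the glass. Do it gently, without slamming either of them or bearing down hard, and leave the case, the two jars and the dish where they stand.

Things in the scene. Friction and masses are not known exactly. Their poses are not given: they have to be found in the camera images.
- case: Black gem display case, 220 x 300 mm, 49 mm tall without its lid, roughly 1 to 1.5 kg, standing loose on the table with stones inside. Origin: centre of its underside. Its x axis runs from the front wall (where the padded leaf is hinged) to the back wall (where the lid is hinged), its y axis along the 300 mm width, z up.
- case_leaf (a joint): Angle of the padded leaf (rad): 0 = folded flat over the stones, 1.57 = upright, stop at 1.75. It starts upright. Stiff hinge: it stays where it is left; about 2 N, pushed 100 mm from the hinge, moves it.
- leaf_hinge (a point): Middle of the leaf's hinge line, just inside the case's front wall, 91 mm from the case's centre along case -x, 43.5 mm above the table; the hinge line runs along case y.
- leaf_edge (a point): Middle of the leaf's free edge, on its outer face. The leaf is a flat dark-red board 268 mm wide (along case y) with a grey padded inner face and brass hinge, 7 mm thick, reaching 175 mm from the hinge line. Upright, its outer face looks to case -x (away from the lid); folded down, that face looks up, 44 mm above the table, inside the case walls.
- case_lid (a joint): Angle of the glazed lid (rad): 0 = shut, 1.57 = upright, stop at 1.83. It starts open, leaning a little back. Stiff stay hinge: it stops where it is left and does not fall; about 2 to 4 N at its free edge moves it. With the leaf upright it cannot shut: it jams against the leaf.
- lid_hinge (a point): Middle of the lid's hinge line, along the top of the case's back wall, 108 mm from the case's centre along case +x, 49 mm above the table; the line runs along case y.
- lid_edge (a point): Middle of the lid's free edge, on its outer face. The lid is a black frame with a clear pane, 300 mm wide (along case y), 12 mm thick, reaching 213 mm from the hinge line; its outer face lies 12 mm off the plane through the hinge line and the lid's underside. Upright, the outer face looks to case +x; shut, it looks up, 61 mm above the table. The frame's rails are 20 mm wide all round.
- pane: The clear glass pane of the lid, inside the 20 mm wide rails of its frame (so it begins 20 mm in from the lid's free edge and its two sides), its face sunk 3.5 mm below the frame's outer face; not to be touched. It turns with the lid; its origin is the point that lies at the case's origin when the lid is shut.
- jar_green: Small black gem jar with a green stone on top, 33 mm across, 22 mm tall, loose, on the table beside the front wall of the case; to be left alone. Origin: centre of its underside.
- jar_blue: Small black gem jar with a blue stone on top, 33 mm across, 22 mm tall, loose, on the table beside the front wall of the case; to be left alone. Origin: centre of its underside.
- dish: White sorting dish with blue stones, 101 mm across, 21 mm tall, loose, on the table behind the open lid; to be left alone. Origin: centre of its underside.

How it is judged (in metres and radians):
On the way, in this order (a step that is already met when the one before it is completed fails the run):
1. the padded leaf is folded down flat while the lid is still open (value of joint case_leaf below 0.06 rad and value of joint case_lid above 1 rad), for 0.2 s.
2. the lid is shut over the folded leaf (value of joint case_lid below 0.03 rad and value of joint case_leaf below 0.06 rad), for 0.2 s.
At the end, for the whole second after the job is handed in: The leaf lies flat (within 0.06 rad) and the lid is shut over it (within 0.03 rad, 6 mm at its edge) and at rest; the case stands flat within 30 mm of where it was; the jars and the dish stand upright within 20 mm of where they were (all of step 2 and velocity of joint case_lid between -0.05 and 0.05 rad/s and angle between case's own z axis and vertical below 0.03 rad and distance of case from where it was at the start of the episode below 0.03 m and linear speed of case below 0.02 m/s and angle between each of jar_green, jar_blue, dish's own z axis and vertical below 0.15 rad and distance of each of jar_green, jar_blue, dish from where it was at the start of the episode below 0.02 m); the robot touches nothing.
It fails at once if the glass pane is pushed (more than 2 N) (contact force between any of the fingers, the arm and pane above 2 N).
It fails at once if the lid is swung in (below 1.0 rad) while the leaf still stands (above 0.3 rad) (value of joint case_lid below 1 rad and value of joint case_leaf above 0.3 rad).
It fails at once if rough handling: the lid or the leaf is slammed (faster than 3 rad/s), or the fingers or the arm press or squeeze the case, leaf or lid with more than 60 N (velocity of joint any of case_lid, case_leaf below -3 rad/s or contact force between any of the fingers, the arm and case above 60 N).
It fails at once if the case is lifted, tipped or shoved more than 30 mm (height (world z) of case above 0.012 m or angle between case's own z axis and vertical above 0.1 rad or distance of case from where it was at the start of the episode above 0.03 m).
It fails at once if a jar or the dish is lifted, tipped over or moved more than 20 mm (not (angle between jar_green's own z axis and vertical below 0.15 rad) or not (angle between jar_blue's own z axis and vertical below 0.15 rad) or not (angle between dish's own z axis and vertical below 0.15 rad) or not (distance of jar_green from where it was at the start of the episode below 0.02 m) or not (distance of jar_blue from where it was at the start of the episode below 0.02 m) or not (distance of dish from where it was at the start of the episode below 0.02 m)).
It also fails if it takes over 58 s, if anything falls off the work surface, if the arm or the gripper's body presses on something with over 40 N, if the wrist force passes 120 N, or if a joint passes its speed limit or range.

ROBOT

A 6-joint arm with a two-finger parallel gripper is mounted at the origin on the work surface; the furniture and walls round the work are solid. World frame = base frame: x ahead of the robot, y to its left, z up, the work surface at z = 0. Lengths are in mm, angles in rad, forces in N, time in s.
With the tool pointing down it reaches from about 350 to 975 mm from the base axis. Payload 7.1 kg.
Tool frame: the origin (TCP) lies on the front face of the gripper's body, between the roots of the fingers; the fingertips stand 80 mm ahead of it and the grasp point (between the pads) lies 61 mm ahead of it (ctrl.tcp_to_grasp is the distance from the TCP to the grasp point, in mm); z points along the fingers, y is the direction in which the jaws open and shut (so a half turn about z gives the same grasp; the last joint's range is limited). The gripper opens to 88 mm and grips with 3 to 60 N. Pads are 20 mm wide; open, the fingers measure 115 mm over their backs; the gripper's body (75 mm by 178 mm) begins 61 mm behind the grasp point.
Start: joints at [1.097, 0.423, 1.63, -0, 1.089, -0.019], TCP at [274.519, 561.466, 302.675] pointing down, gripper open.
Joint ranges: [-3, 3], [-0.9, 2.11], [0.09, 2.58], [-1.31, 4.45], [0.11, 2.69], [-2.54, 2.54]. Speed limits (rad/s): [2.39, 2.39, 3.01, 3.14, 3.14, 3.14].

INTERFACE

Orientations are given as a rotation vector (axis times angle).
In Python, from workcell import telemetry, get_image, ctrl gives the robot as it stands.
- The arm moves only by the tool send_rows, never from a script. Its argument "rows" is a list of rows, each a list of 5 numbers: the shift along the tool's x, y, z in m, then the turn about the tool's z in rad, then the opening, from -1 (shut) to 1 (fully open). A call has 1 to 5 rows; each row shifts and turns the commanded pose from where the row before left it, along the tool's axes as they then stand; what a row does not reach is not made up. A row lasts 1/10 s, in which the tool goes at most 50 mm and 8.59 degrees, less where a joint would pass 70% of its speed; a pose out of reach is approached as far as the arm can. A call with a gripper value outside its range is refused whole. The fingers move at their own pace and stop on an object; the grip force is fixed at half the most. Time passes only in rows, so rows that do not move let the fingers close. It gives the time, the measured TCP pose, the force and the opening at its end, in the units of the state.
- telemetry.get_obs(): the state, without advancing time (a new reading comes with each control period).
- get_image(name): name is "side" or "top"; returns a dict with "color" (400x640x3 uint8, blue, green, red), "z_map" (400x640 float32, mm along the optical axis (not along the pixel's ray), 0 where there is no reading), "camera_matrix" (3x3 intrinsics, pixels), "rvec" (rotation vector, rad) and "tvec" (3), from world to camera coordinates, as OpenCV has them. Camera axes: x right, y down, z forward; pixel columns grow to the right and rows downward; lengths in mm; the calibration is good to about 2 mm. A picture is of the moment at which its call begins.
- ctrl.close_job(): hands the job in, once; it reports no verdict.
The state is a dict: "t": time; "qpos": joint angles; "qvel": joint speeds; "joint_torque": joint torques, N m; "ee_pos": TCP position; "orientation": TCP orientation; "ft_force": force on the tool from outside, world axes, zero at the start; "moment": the same for the moment, N m; "width": finger opening in mm.
Only numpy, scipy, OpenCV 4.12 (cv2) and the standard library are available. Lean on these libraries where they do the work, as an engineer would, in place of code of your own. Each camera call takes 0.05 s, during which the arm holds its last target.

## Working session

There is one attempt and no reset: what is moved stays moved. The work goes in short steps, Python scripts to look and compute and a tool call to move; the robot and the scene stay as the last step left them, time stands still between calls to the robot, and variables do not carry over. Pictures are saved under pics/ and viewed, and the job is handed in when it is done.

Besides the shell and the picture viewer there is one more tool, called after "Request:" by a JSON object that holds its "fn" and its "kwargs", one argument or row to a line. send_rows: Moves the arm, as the interface text tells. Its arguments: {"type":"object","properties":{"rows":{"type":"array"}},"required":["rows"]}

```bash
ls; mkdir -p pics; python3 - <<'E'
from workcell import telemetry, get_image, ctrl
import cv2,numpy as np
o=telemetry.get_obs();print({k:np.round(v,3) for k,v in o.items()})
for n in("side","top"):
    d=get_image(n);cv2.imwrite(f"pics/{n}0.png",d["color"]);np.savez(f"{n}0.npz",**d)
    R=cv2.Rodrigues(d["rvec"])[0];print(n,-R.T@np.ravel(d["tvec"]),R[2],d["camera_matrix"][0,0])
E
```

```text
pics
{'t': np.float64(0.0), 'qpos': array([ 1.097,  0.424,  1.631, -0.   ,  1.089, -0.019]), 'qvel': array([-0.001,  0.001,  0.001,  0.002, -0.001,  0.001]), 'joint_torque': array([ 1.0000e-03, -5.4462e+01, -2.7368e+01,  6.4000e-02,  2.3000e-02,
       -0.0000e+00]), 'ee_pos': array([274.331, 561.094, 301.914]), 'orientation': array([-7.08e-01, -3.06e+00,  2.00e-03]), 'ft_force': array([0.304, 0.685, 0.526]), 'moment': array([-0.019, -0.025,  0.01 ]), 'width': np.float64(87.637)}
side [ 110.21970063 -682.26606819  427.54458027] [ 0.36420177  0.82065245 -0.4403256 ] 399.526905770641
top [ 236.58604858   25.93826918 1001.357777  ] [ 0.18595325 -0.01630343 -0.98242332] 399.5767402692677
```

View pics/side0.png

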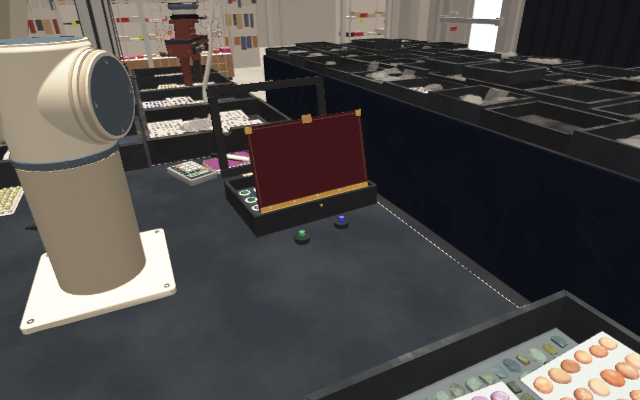

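View pics/top0.png

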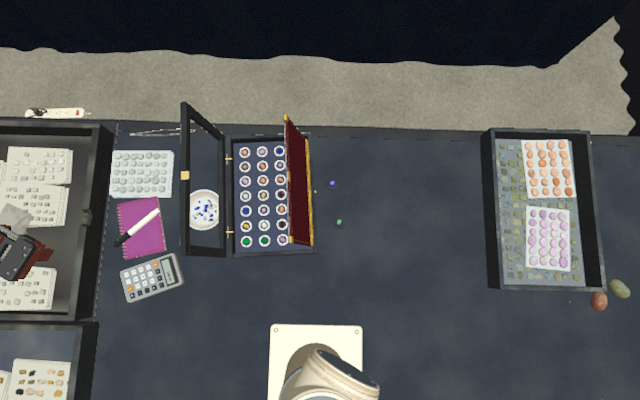

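```bash
cat > h.py <<'E'
import numpy as np,cv2
def cam(d):
    R=cv2.Rodrigues(np.asarray(d["rvec"]))[0];t=np.ravel(d["tvec"]);K=d["camera_matrix"];return R,t,K
def ray(d,u,v,z):
    R,t,K=cam(d);c=-R.T@t;r=R.T@np.linalg.inv(K)@np.array([u,v,1.]);s=(z-c[2])/r[2];return c+s*r
def pts(d):
    R,t,K=cam(d);Z=d["z_map"];v,u=np.mgrid[:Z.shape[0],:Z.shape[1]]
    P=np.stack([(u-K[0,2])/K[0,0]*Z,(v-K[1,2])/K[1,1]*Z,Z],-1);return (P-t)@R
E
python3 - <<'E'
import cv2,numpy as np
from h import *
s=dict(np.load("side0.npz"));t=dict(np.load("top0.npz"))
cv2.imwrite("pics/sz.png",cv2.resize(s["color"][60:260,190:400],None,fx=3.6,fy=3,interpolation=cv2.INTER_CUBIC)[:600,:800])
cv2.imwrite("pics/tz.png",cv2.resize(t["color"][90:270,160:360],None,fx=3.3,fy=3.3,interpolation=cv2.INTER_CUBIC))
P=pts(s);b=s["color"].astype(int)
m=(b[...,2]>50)&(b[...,1]<35)&(b[...,0]<45)&(s["z_map"]>0);m[:, :240]=0;m[:,375:]=0;m[:100]=0
m=cv2.erode(m.astype(np.uint8),np.ones((5,5)))>0
Q=P[m];c=np.median(Q,0);Q=Q[np.linalg.norm(Q-c,axis=1)<200]
c=Q.mean(0);n=np.linalg.svd(Q-c,full_matrices=False)[2][2]
print("leaf",len(Q),c,n,Q.min(0),Q.max(0),np.abs((Q-c)@n).max())
T=pts(t)
# case top points in top view: z histogram
X=T.reshape(-1,3);bb=(X[:,0]>300)&(X[:,0]<800)&(X[:,1]>-150)&(X[:,1]<420)
h,e=np.histogram(X[bb,2],bins=np.arange(-20,320,10));print(list(zip(e.astype(int),h)))
for nm,lo,hi,box in(("green",(0,90,0),(90,255,90),s),):
    pass
for nm,d in(("side",s),("top",t)):
    hsv=cv2.cvtColor(d["color"],cv2.COLOR_BGR2HSV)
    for cn,l,h in(("green",(45,120,60),(85,255,255)),("blue",(105,150,90),(130,255,255))):
        k,lab,st,ce=cv2.connectedComponentsWithStats(cv2.inRange(hsv,np.array(l),np.array(h)))
        for i in range(1,k):
            if st[i,4]>5: print(nm,cn,ce[i].round(1),st[i,4],ray(d,*ce[i],22).round())
E
```

```text
leaf 6293 [413.37038032  47.7744154  132.67065942] [ 0.07513631 -0.96624901  0.246409  ] [301.59670688  20.47416161  61.145797  ] [545.47103466  77.24439001 201.96540762] 5.221671900248501
[(np.int64(-20), np.int64(1)), (np.int64(-10), np.int64(4480)), (np.int64(0), np.int64(8743)), (np.int64(10), np.int64(2122)), (np.int64(20), np.int64(5064)), (np.int64(30), np.int64(523)), (np.int64(40), np.int64(1134)), (np.int64(50), np.int64(323)), (np.int64(60), np.int64(456)), (np.int64(70), np.int64(429)), (np.int64(80), np.int64(146)), (np.int64(90), np.int64(133)), (np.int64(100), np.int64(140)), (np.int64(110), np.int64(150)), (np.int64(120), np.int64(152)), (np.int64(130), np.int64(151)), (np.int64(140), np.int64(168)), (np.int64(150), np.int64(166)), (np.int64(160), np.int64(175)), (np.int64(170), np.int64(184)), (np.int64(180), np.int64(181)), (np.int64(190), np.int64(192)), (np.int64(200), np.int64(333)), (np.int64(210), np.int64(244)), (np.int64(220), np.int64(29)), (np.int64(230), np.int64(45)), (np.int64(240), np.int64(281)), (np.int64(250), np.int64(948)), (np.int64(260), np.int64(93)), (np.int64(270), np.int64(0)), (np.int64(280), np.int64(0)), (np.int64(290), np.int64(0)), (np.int64(300), np.int64(0))]
side green [244.5 192. ] 10 [302. 177.  22.]
side green [250.8 198.9] 12 [305. 134.  22.]
side green [301.6 234.5] 27 [351. -62.  22.]
side blue [341.1 219.5] 21 [447. -43.  22.]
top green [337. 223.] 6 [353. -47.  22.]
top green [246.2 241.2] 25 [303. 174.  22.]
top green [264.4 240. ] 21 [307. 130.  22.]
top blue [279.  150.5] 14 [534. 104.  22.]
top blue [205.5 207.6] 11 [382. 278.  22.]
top blue [245.1 210.4] 17 [378. 181.  22.]
```

View pics/sz.png

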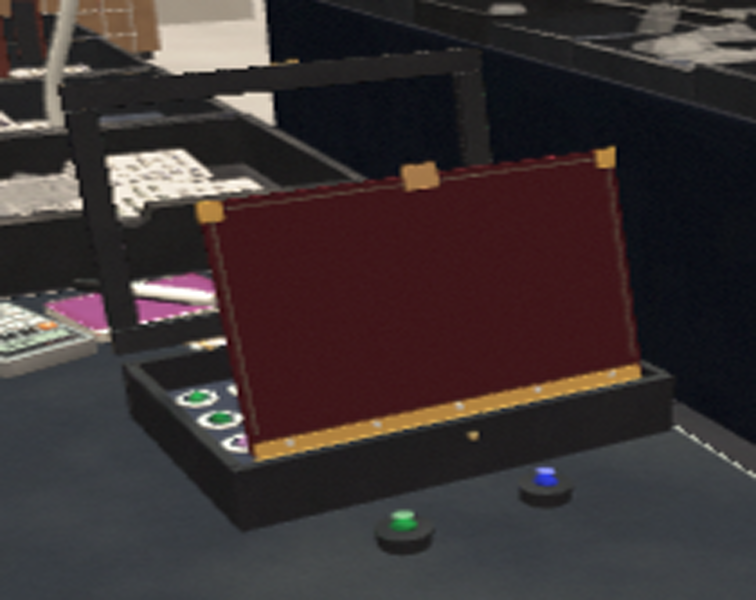

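View pics/tz.png

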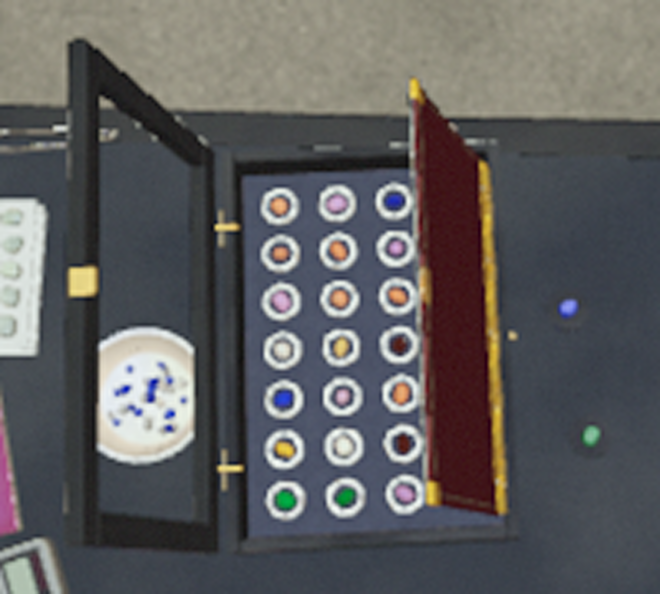

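```bash
python3 - <<'E'
import cv2,numpy as np
from h import *
s=dict(np.load("side0.npz"));t=dict(np.load("top0.npz"))
Z=lambda u,v:(160+u/3.3,90+v/3.3)
S=lambda u,v:(190+u/3.6,60+v/3)
for n,p,z in(("near front rim",(508,527),49),("near front base",(518,540),0),("near back rim",(241,540),49),("far front rim",(492,150),49),("far back rim",(225,150),49),("clasp stud",(513,335),30),("hinge1",(228,228),52),("hinge2",(230,467),52),("lidfar",(70,42),255),("lidnear",(67,545),255),("lidclasp",(83,282),255),("leaffar",(414,82),213),("leafnear",(430,505),213)):
    print("top",n,ray(t,*Z(*p),z).round(1))
for n,p,z in(("near front rim",(236,462),49),("near front base",(245,528),0),("far front rim",(672,378),49),("far front base",(672,428),0),("near back rim",(125,370),49),("stud",(473,435),30),("leafnear",(210,203),213),("leaffar",(612,150),213)):
    print("side",n,ray(s,*S(*p),z).round(1))
# two-view triangulation
def tri(ut,us):
    A=[]
    for d,(u,v) in((t,ut),(s,us)):
        R,tt,K=cam(d);P=K@np.c_[R,tt];A.append(P)
    X=cv2.triangulatePoints(A[0],A[1],np.array(ut,float).reshape(2,1),np.array(us,float).reshape(2,1));return (X[:3]/X[3]).ravel().round(1)
print("leafnear",tri(Z(430,505),S(205,222)),"leaffar",tri(Z(416,80),S(614,150)),"leafmid brass",tri(Z(425,282),S(420,165)))
print("lid far",tri(Z(70,42),S(480,50)),"lid near",tri(Z(67,545),S(65,85)))
print("near front rim",tri(Z(508,527),S(236,462)),"stud",tri(Z(513,335),S(473,435)))
print("jar g",tri((337,223),(301.6,234.5)),"blue",tri((332.4,183),(341.1,219.5)))
P=pts(t)
m=np.zeros((400,640),bool);m[190:230,188:220]=1
w=t["color"].min(2)>140; print("dish",P[m&w].mean(0), P[m&w].min(0),P[m&w].max(0))
# lid rail and leaf face points in top
for v in (130,180,230):
    for u in range(178,196,2): print(v,u,P[v,u].round(),end=' ')
    print()
E
```

```text
top near front rim [285.    9.1  49. ]
top near front base [278.    0.5   0. ]
top near back rim [271. 199.  49.]
top far front rim [567.4  28.3  49. ]
top far back rim [561.  229.2  49. ]
top clasp stud [429.1   8.6  30. ]
top hinge1 [499.6 222.4  52. ]
top hinge2 [322.4 209.6  52. ]
top lidfar [555.4 281.8 255. ]
top lidnear [258.3 257.8 255. ]
top lidclasp [408.6 261.6 255. ]
top leaffar [553.8  78.3 213. ]
top leafnear [288.5  58.7 213. ]
side near front rim [281.9   9.5  49. ]
side near front base [281.7   5.4   0. ]
side far front rim [568.6  16.8  49. ]
side far front base [577.6  26.8   0. ]
side near back rim [260.1 187.6  49. ]
side stud [431.6  20.5  30. ]
side leafnear [294.7  52.1 213. ]
side leaffar [550.6  71.  213. ]
leafnear [290.9  58.9 198.9] leaffar [555.9  77.3 211.1] leafmid brass [422.7  66.5 218.7]
lid far [559.1 281.9 252.3] lid near [260.4 257.4 255.5]
near front rim [283.5   9.5  48.9] stud [427.1   9.   36.5]
jar g [355.3 -47.6  12.8] blue [453.6 -33.4  16. ]
dish [379.90611805 286.23898697   9.60059149] [236.58604858  25.93826918  -4.4422536 ] [ 427.39847274  323.22575106 1001.357777  ]
130 178 [587. 369.   5.] 130 180 [499. 279. 255.] 130 182 [498. 274. 259.] 130 184 [498. 270. 258.] 130 186 [500. 268. 254.] 130 188 [502. 266. 248.] 130 190 [589. 339.   2.] 130 192 [588. 333.   5.] 130 194 [ 237.   26. 1001.] 
180 178 [455. 359.  -0.] 180 180 [399. 270. 256.] 180 182 [399. 265. 259.] 180 184 [399. 262. 257.] 180 186 [400. 260. 254.] 180 188 [402. 258. 247.] 180 190 [456. 329.   0.] 180 192 [456. 324.  -1.] 180 194 [457. 320.  -4.] 
230 178 [328. 348.  -0.] 230 180 [304. 262. 255.] 230 182 [304. 257. 259.] 230 184 [304. 254. 259.] 230 186 [305. 251. 255.] 230 188 [306. 250. 246.] 230 190 [328. 317.   3.] 230 192 [328. 314.  -0.] 230 194 [329. 309.  -0.]
```

```bash
python3 - <<'E'
import cv2,numpy as np
from h import *
t=dict(np.load("top0.npz"));P=pts(t)
for v in (160,200,225):
    print(v,[(u,*P[v,u].round().astype(int)) for u in list(range(210,240,2))+list(range(284,326,2))])
s=dict(np.load("side0.npz"));P=pts(s)
for u in (290,320):
    print(u,[(v,*P[v,u].round().astype(int)) for v in range(112,240,4)])
E
```

```text
160 [(210, np.int64(510), np.int64(282), np.int64(1)), (212, np.int64(510), np.int64(277), np.int64(1)), (214, np.int64(510), np.int64(272), np.int64(1)), (216, np.int64(511), np.int64(267), np.int64(-1)), (218, np.int64(492), np.int64(245), np.int64(68)), (220, np.int64(491), np.int64(240), np.int64(71)), (222, np.int64(492), np.int64(235), np.int64(71)), (224, np.int64(496), np.int64(234), np.int64(57)), (226, np.int64(511), np.int64(240), np.int64(2)), (228, np.int64(498), np.int64(225), np.int64(50)), (230, np.int64(498), np.int64(221), np.int64(50)), (232, np.int64(506), np.int64(221), np.int64(21)), (234, np.int64(506), np.int64(216), np.int64(23)), (236, np.int64(506), np.int64(211), np.int64(22)), (238, np.int64(506), np.int64(206), np.int64(23)), (284, np.int64(510), np.int64(90), np.int64(20)), (286, np.int64(456), np.int64(73), np.int64(215)), (288, np.int64(458), np.int64(70), np.int64(207)), (290, np.int64(463), np.int64(66), np.int64(191)), (292, np.int64(468), np.int64(63), np.int64(173)), (294, np.int64(472), np.int64(59), np.int64(161)), (296, np.int64(477), np.int64
[... 6903 characters left out ...]
)), (184, np.int64(436), np.int64(35), np.int64(73)), (188, np.int64(433), np.int64(30), np.int64(66)), (192, np.int64(433), np.int64(30), np.int64(57)), (196, np.int64(432), np.int64(29), np.int64(48)), (200, np.int64(425), np.int64(12), np.int64(47)), (204, np.int64(426), np.int64(14), np.int64(37)), (208, np.int64(425), np.int64(13), np.int64(28)), (212, np.int64(425), np.int64(14), np.int64(18)), (216, np.int64(425), np.int64(14), np.int64(8)), (220, np.int64(423), np.int64(10), np.int64(0)), (224, np.int64(415), np.int64(-7), np.int64(1)), (228, np.int64(409), np.int64(-21), np.int64(0)), (232, np.int64(401), np.int64(-37), np.int64(1)), (236, np.int64(395), np.int64(-50), np.int64(0))]
```

Request:
{"fn": "send_rows", "kwargs": {
  "rows": [
    [0, 0, -0.02, 0.149, -1],
    [0, 0, -0.02, 0.149, -1],
    [0, 0, -0.02, 0.149, -1],
    [0, 0, -0.02, 0.149, -1],
    [0, 0, -0.02, 0.149, -1]
  ]
}}

```text
t: 0.6
ee_pos: [274.4, 561.2, 403.0]
orientation: [1.781, 2.587, -0.002]
ft_force: [0.2, -0.0, -0.4]
width: 51.7
```

Request:
{"fn": "send_rows", "kwargs": {
  "rows": [
    [0, 0, 0, 0.149, -1],
    [0, 0, 0, 0.146, -1],
    [0, 0, 0, 0, -1]
  ]
}}

```text
t: 0.9
ee_pos: [274.4, 561.3, 402.4]
orientation: [2.137, 2.303, -0.001]
ft_force: [-0.6, -0.1, -0.5]
width: 27.3
```

Request:
{"fn": "send_rows", "kwargs": {
  "rows": [
    [-0.045, 0.009, 0, 0, -1],
    [-0.045, 0.009, 0, 0, -1],
    [-0.045, 0.009, 0, 0, -1],
    [-0.045, 0.009, 0, 0, -1],
    [-0.045, 0.009, 0, 0, -1]
  ]
}}

```text
t: 1.4
ee_pos: [336.4, 338.7, 402.3]
orientation: [2.129, 2.31, -0.001]
ft_force: [1.3, 0.2, 0.1]
width: 0.8
```

Request:
{"fn": "send_rows", "kwargs": {
  "rows": [
    [-0.045, 0.009, 0, 0, -1],
    [-0.045, 0.009, 0, 0, -1],
    [-0.045, 0.009, 0, 0, -1],
    [-0.045, 0.009, 0, 0, -1],
    [-0.045, 0.009, 0, 0, -1]
  ]
}}

```text
t: 1.9
ee_pos: [398.3, 117.8, 402.6]
orientation: [2.13, 2.309, 0.0]
ft_force: [0.4, -0.7, 0.0]
width: 0.2
```

Request:
{"fn": "send_rows", "kwargs": {
  "rows": [
    [-0.045, 0.009, 0, 0, -1],
    [-0.04, 0.009, 0, 0, -1],
    [-0.017, 0.003, 0, 0, -1],
    [0, 0, 0, 0, -1]
  ]
}}

```text
t: 2.3
ee_pos: [427.3, 17.7, 402.4]
orientation: [-2.135, -2.304, 0.001]
ft_force: [0.3, 0.5, 0.4]
width: 0.2
```

```bash
cat >> h.py <<'E'
C=np.array([420.,119.]);a=np.array([-.078,.997]);e=np.array([.997,.078])
def snap(tag,zoom=True):
    from workcell import telemetry,get_image
    for n in("side","top"):
        d=get_image(n);np.savez(f"{n}_{tag}.npz",**d)
        im=d["color"][40:260,180:420] if n=="side" else d["color"][80:300,140:380]
        cv2.imwrite(f"pics/{n}_{tag}.png",cv2.resize(im,None,fx=2.7,fy=2.7,interpolation=cv2.INTER_CUBIC))
    o=telemetry.get_obs();p=o["ee_pos"];print(o["t"],p.round(1),"case:",(p[:2]-C)@a,(p[:2]-C)@e,"tipz",p[2]-80,o["qpos"].round(2),o["ft_force"].round(1))
E
python3 -c "
from h import *
snap('1')"
```

```text
2.4 [426.8  19.5 402.4] case: -99.6906067169821 -0.9302255260479628 tipz 322.3880166569253 [ 0.02  0.    1.93  0.    1.21 -0.06] [-0.  -0.3 -0.1]
```

View pics/side_1.png

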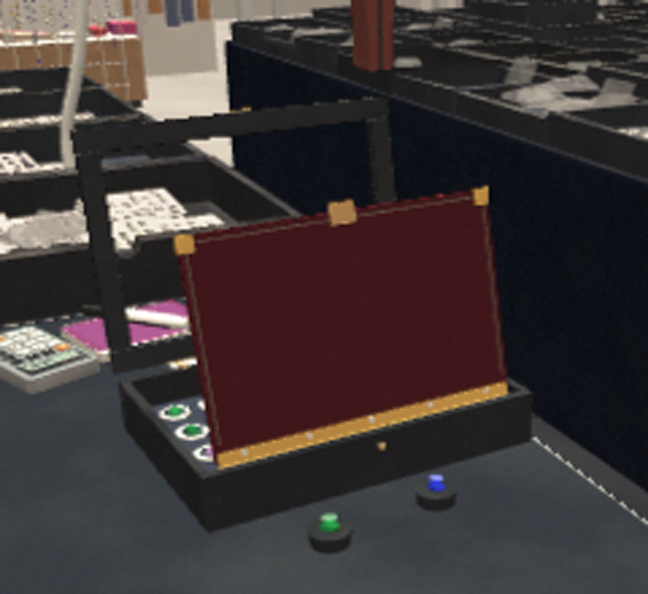

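Request:
{"fn": "send_rows", "kwargs": {
  "rows": [
    [0, 0, 0.04, 0, -1],
    [0, 0, 0.04, 0, -1],
    [0, 0, 0.04, 0, -1],
    [0, 0, 0.02, 0, -1],
    [0, 0, 0, 0, -1]
  ]
}}

```text
t: 2.9
ee_pos: [425.1, 20.7, 260.2]
orientation: [-2.128, -2.304, 0.007]
ft_force: [1.0, -0.3, -0.8]
width: 0.4
```

Request:
{"fn": "send_rows", "kwargs": {
  "rows": [
    [0.012, 0, 0, 0, -1],
    [0.008, 0, 0, 0, -1],
    [0.005, 0, 0, 0, -1],
    [0.005, 0, 0, 0, -1],
    [0, 0, 0, 0, -1]
  ]
}}

```text
t: 3.4
ee_pos: [425.0, 50.1, 263.3]
orientation: [2.134, 2.305, 0.002]
ft_force: [-0.2, -0.7, -0.3]
width: 0.6
```

```bash
python3 -c "
from h import *
snap('2')
th=1.33
r=140
import numpy as np
T=np.arange(1.33,-.01,-.07)
X=-101+r*np.cos(T);z=43.5+r*np.sin(T)
for t,x,dx,zz,dz in zip(T[1:],X[1:],np.diff(X),z[1:],-np.diff(z)):print(t.round(2),x.round(1),dx.round(1),zz.round(1),dz.round(1))
"
```

```text
3.5 [424.9  49.5 263. ] case: -69.63452837770006 -0.49983545586482303 tipz 183.01333194929595 [ 0.09  0.19  2.08 -0.    0.87  0.01] [-0.1 -0.2  1.1]
1.26 -58.2 9.4 176.8 2.7
1.19 -49.0 9.2 173.5 3.3
1.12 -40.0 9.0 169.5 4.0
1.05 -31.3 8.7 164.9 4.6
0.98 -23.0 8.3 159.8 5.2
0.91 -15.1 7.9 154.0 5.7
0.84 -7.6 7.5 147.8 6.3
0.77 -0.5 7.1 141.0 6.8
0.7 6.1 6.6 133.7 7.3
0.63 12.1 6.0 126.0 7.7
0.56 17.6 5.5 117.9 8.1
0.49 22.5 4.9 109.4 8.5
0.42 26.8 4.3 100.6 8.8
0.35 30.5 3.7 91.5 9.1
0.28 33.5 3.0 82.2 9.3
0.21 35.9 2.4 72.7 9.5
0.14 37.6 1.7 63.0 9.6
0.07 38.7 1.0 53.3 9.7
-0.0 39.0 0.3 43.5 9.8
```

View pics/side_2.png

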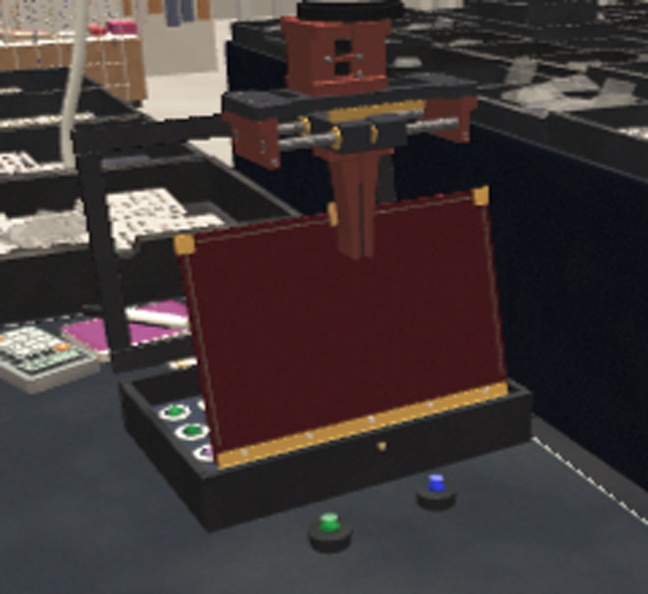

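View pics/top_2.png

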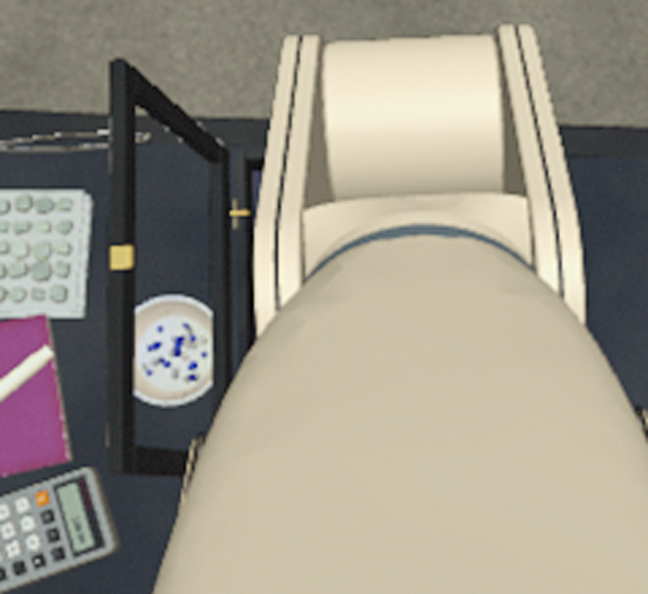

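Request:
{"fn": "send_rows", "kwargs": {
  "rows": [
    [0.01, 0, 0.002, 0, -1],
    [0.009, 0, 0.003, 0, -1],
    [0.009, 0, 0.0035, 0, -1],
    [0.009, 0, 0.004, 0, -1],
    [0, 0, 0, 0, -1]
  ]
}}

```text
t: 4.0
ee_pos: [421.6, 87.4, 249.5]
orientation: [-2.133, -2.305, 0.001]
ft_force: [-0.4, 0.1, -1.1]
width: 0.8
```

```bash
python3 -c "
from h import *
snap('3')
"
```

```text
4.1 [421.9  86.7 249.9] case: -32.32861719928291 -0.6390671217848966 tipz 169.94908365588282 [0.18 0.22 2.09 0.   0.84 0.1 ] [ 0.2  0.5 -0.2]
```

View pics/side_3.png

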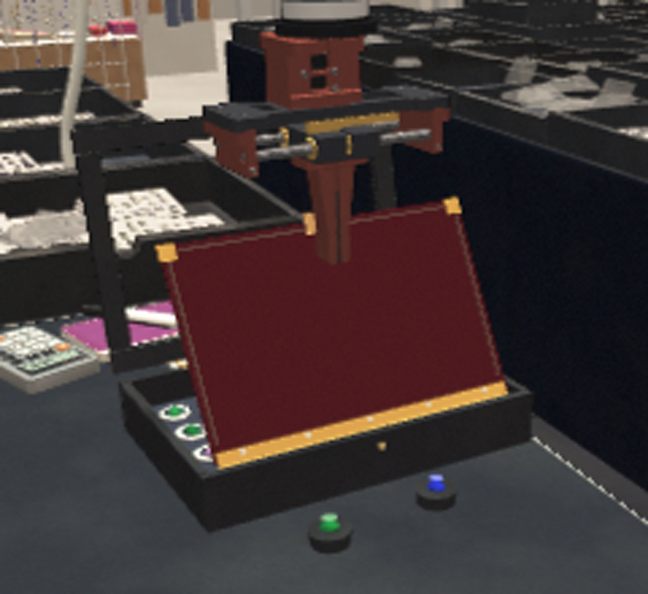

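Request:
{"fn": "send_rows", "kwargs": {
  "rows": [
    [0.008, 0, 0.005, 0, -1],
    [0.007, 0, 0.006, 0, -1],
    [0.007, 0, 0.006, 0, -1],
    [0.006, 0, 0.007, 0, -1],
    [0.006, 0, 0.007, 0, -1]
  ]
}}

```text
t: 4.6
ee_pos: [419.4, 120.8, 218.5]
orientation: [-2.135, -2.304, 0.0]
ft_force: [-0.6, -0.5, 1.6]
width: 0.6
```

Request:
{"fn": "send_rows", "kwargs": {
  "rows": [
    [0.005, 0, 0.008, 0, -1],
    [0.004, 0, 0.008, 0, -1],
    [0.003, 0, 0.008, 0, -1],
    [0.003, 0, 0.009, 0, -1],
    [0.002, 0, 0.009, 0, -1]
  ]
}}

```text
t: 5.1
ee_pos: [418.1, 137.3, 176.4]
orientation: [-2.135, -2.304, 0.0]
ft_force: [0.2, 0.6, 1.7]
width: 0.4
```

Request:
{"fn": "send_rows", "kwargs": {
  "rows": [
    [0, 0, 0.009, 0, -1],
    [0, 0, 0.009, 0, -1],
    [0, 0, 0.009, 0, -1],
    [0, 0, 0.009, 0, -1],
    [0, 0, 0.008, 0, -1]
  ]
}}

```text
t: 5.6
ee_pos: [418.1, 137.1, 132.4]
orientation: [-2.136, -2.304, 0.0]
ft_force: [-0.7, -0.2, 0.3]
width: 0.6
```

```bash
python3 -c "
from h import *
snap('4')
"
```

```text
5.7 [417.6 136.9 132.1] case: 18.038071940063585 -0.9982621539383362 tipz 52.080377775083974 [ 0.29  0.47  2.13 -0.    0.55  0.21] [-0.2  0.1  0.7]
```

View pics/side_4.png

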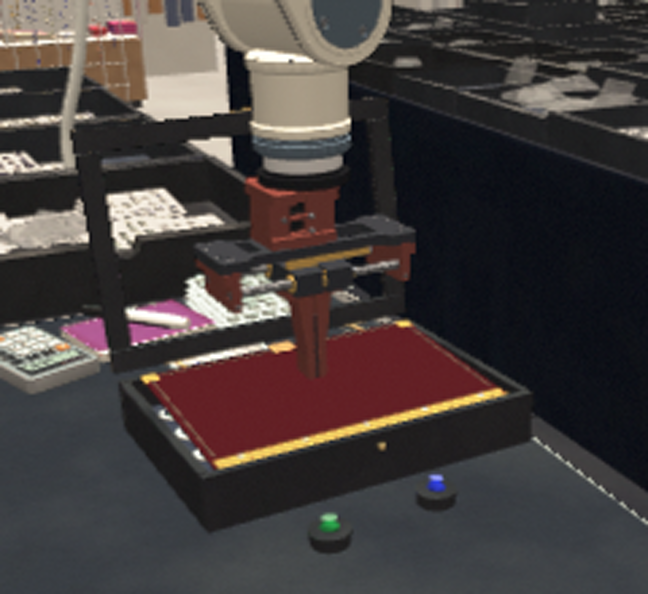

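Request:
{"fn": "send_rows", "kwargs": {
  "rows": [
    [0, 0, 0.004, 0, -1],
    [0, 0, 0.003, 0, -1],
    [0, 0, 0.001, 0, -1],
    [0, 0, 0, 0, -1]
  ]
}}

```text
t: 6.1
ee_pos: [418.2, 137.1, 125.2]
orientation: [2.135, 2.304, 0.0]
ft_force: [0.2, 0.2, -0.2]
width: 0.7
```

Request:
{"fn": "send_rows", "kwargs": {
  "rows": [
    [0, 0, 0.001, 0, -1],
    [0, 0, 0, 0, -1]
  ]
}}

```text
t: 6.3
ee_pos: [418.2, 137.2, 124.3]
orientation: [2.135, 2.304, 0.0]
ft_force: [-1.0, -0.7, 0.8]
width: 0.7
```

Request:
{"fn": "send_rows", "kwargs": {
  "rows": [
    [0, 0, 0.001, 0, -1],
    [0, 0, 0, 0, -1]
  ]
}}

```text
t: 6.5
ee_pos: [418.3, 137.2, 124.1]
orientation: [2.135, 2.304, 0.001]
ft_force: [-3.4, -1.7, 15.8]
width: 0.8
```

Request:
{"fn": "send_rows", "kwargs": {
  "rows": [
    [0, 0, -0.01, 0, -1],
    [0, 0, -0.04, 0, -1],
    [0, 0, -0.045, 0, -1],
    [0, 0, -0.045, 0, -1],
    [0, 0, -0.045, 0, -1]
  ]
}}

```text
t: 7.0
ee_pos: [417.7, 137.0, 310.3]
orientation: [2.135, 2.304, 0.0]
ft_force: [1.0, 0.3, -0.3]
width: 0.4
```

Request:
{"fn": "send_rows", "kwargs": {
  "rows": [
    [0, 0, -0.045, 0, -1],
    [0, 0, -0.04, 0, -1],
    [0, 0, 0, 0, -1]
  ]
}}

```text
t: 7.3
ee_pos: [420.0, 137.7, 398.9]
orientation: [2.132, 2.3, 0.014]
ft_force: [0.4, 0.7, 0.0]
width: 0.6
```

```bash
python3 -c "
from h import *
snap('5')
d=dict(np.load('side_5.npz'));b=d['color'].astype(int);P=pts(d)
m=(b[...,2]>50)&(b[...,1]<35)&(b[...,0]<45);m[:150]=0;m[240:]=0;m[:,:225]=0;m[:,375:]=0
Q=P[m];c=np.median(Q,0);Q=Q[np.linalg.norm(Q-c,axis=1)<200];A=np.c_[(Q[:,:2]-C)@a,(Q[:,:2]-C)@e,np.ones(len(Q))]
print(len(Q),np.linalg.lstsq(A,Q[:,2],rcond=None)[0],np.percentile(Q[:,2],[5,50,95]))
"
```

```text
7.4 [418.1 137.1 394. ] case: 18.22776190186163 -0.49236190190996426 tipz 313.9670348856913 [ 0.29  0.03  1.92 -0.    1.19  0.21] [-0.6 -1.  -0.9]
2771 [-3.48470824e-03 -3.73963964e-04  4.35487925e+01] [42.45020626 43.61431084 44.74268027]
```

View pics/side_5.png

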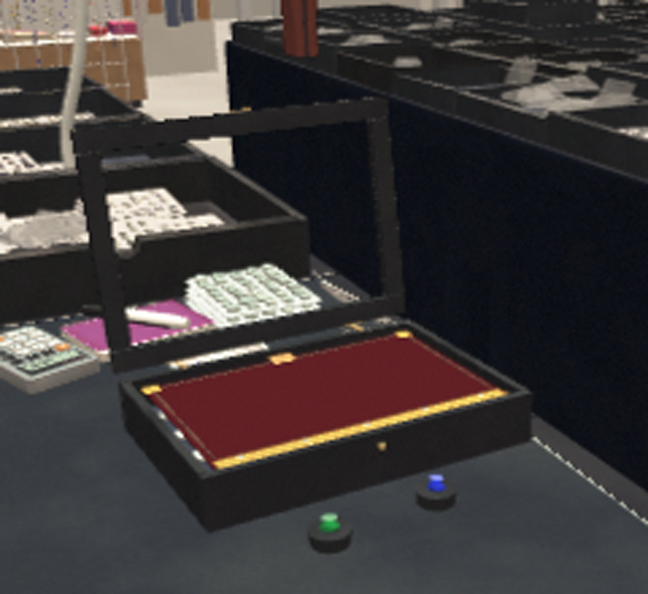

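```bash
python3 -c "
from h import *
d=dict(np.load('side_5.npz'));P=pts(d)
X=(P[...,:2]-C)@a;Y=(P[...,:2]-C)@e;z=P[...,2]
m=(X>95)&(X<175)&(z>60)&(z<275)&(abs(Y)<160)
x,y,zz=X[m],Y[m],z[m]
for lo in range(60,275,15):
    k=(zz>=lo)&(zz<lo+15)
    if k.sum()>5: print(lo,k.sum(),zz[k].mean().round(1),np.percentile(x[k],[10,50,90]).round(1),y[k].min().round(),y[k].max().round())
f=np.polyfit(zz,x,1);print('inner plane X=',f, 'at z49',np.polyval(f,49),'angle',np.pi/2+np.arctan(f[0]))
A=np.c_[y,zz,np.ones(len(y))];print(np.linalg.lstsq(A,x,rcond=None)[0])
# rim
for lab,mm in (('rim',(z>45)&(z<54)&(X>-130)&(X<130)&(abs(Y)<170)),('front',(z>8)&(z<40)&(X<-85)&(X>-130)&(abs(Y)<140)),('near',(z>8)&(z<40)&(abs(X)<90)&(Y<-135)&(Y>-165))):
    print(lab,mm.sum(),np.percentile(X[mm],[1,5,50,95,99]).round(1),np.percentile(Y[mm],[1,5,50,95,99]).round(1),z[mm].mean().round(1))
"
```

```text
60 605 66.6 [107.8 110.4 115.4] -152.0 148.0
75 105 82.4 [110.7 113.2 116.2] -152.0 149.0
90 104 97.4 [113.3 115.8 119.3] -152.0 147.0
105 108 112.3 [115.4 118.2 121.8] -152.0 149.0
120 106 127.1 [118.5 121.  124.7] -152.0 147.0
135 112 142.1 [120.3 123.5 127. ] -152.0 149.0
150 111 157.4 [123.4 126.  129.5] -152.0 147.0
165 119 172.7 [125.5 128.1 132. ] -152.0 149.0
180 110 187.8 [128.4 130.7 135.4] -152.0 149.0
195 119 202.4 [131.  133.4 136.8] -152.0 148.0
210 117 217.5 [133.5 136.  140.3] -152.0 148.0
225 168 234.3 [136.2 139.  142.2] -152.0 148.0
240 776 247.5 [138.3 140.7 142.8] -152.0 147.0
255 202 256.9 [139.5 142.5 144.8] -152.0 148.0
inner plane X= [  0.16455754 100.14422077] at z49 108.20754019554684 angle 1.7338921810227772
[-6.00169892e-05  1.64557885e-01  1.00143218e+02]
rim 1154 [-107.5 -106.2  -39.6  108.3  110.8] [-151.2 -148.9  -18.2  143.9  147.3] 47.2
front 1493 [-108.4 -107.6 -105.7 -103.7 -102.9] [-137.1 -127.8  -13.5  122.8  136.9] 24.1
near 294 [-88.5 -81.9  -8.4  78.6  87.9] [-151.7 -151.5 -150.9 -150.2 -150. ] 24.0
```

Request:
{"fn": "send_rows", "kwargs": {
  "rows": [
    [0.045, -0.01, 0, 0, -1],
    [0.045, -0.01, 0, 0, -1],
    [0.045, -0.01, 0, 0, -1],
    [0.043, -0.01, 0, 0, -1],
    [0, 0, 0, 0, -1]
  ]
}}

```text
t: 7.9
ee_pos: [362.8, 314.8, 391.1]
orientation: [-2.129, -2.308, 0.004]
ft_force: [0.2, -1.0, -0.2]
width: 0.7
```

Request:
{"fn": "send_rows", "kwargs": {
  "rows": [
    [0, 0, 0.03, 0, -1],
    [0, 0, 0.027, 0, -1],
    [0, 0, 0.01, 0, -1],
    [0, 0, 0, 0, -1]
  ]
}}

```text
t: 8.3
ee_pos: [364.0, 310.4, 324.0]
orientation: [-2.136, -2.303, 0.008]
ft_force: [0.1, 0.1, -0.4]
width: 0.5
```

```bash
python3 -c "
from h import *
snap('6')
"
```

```text
8.4 [365.1 311.4 326.4] case: 196.05748185262678 -39.72287827115506 tipz 246.3952689391674 [ 0.68  0.18  1.92 -0.    1.04  0.61] [-0.  -0.1 -0.1]
```

View pics/side_6.png

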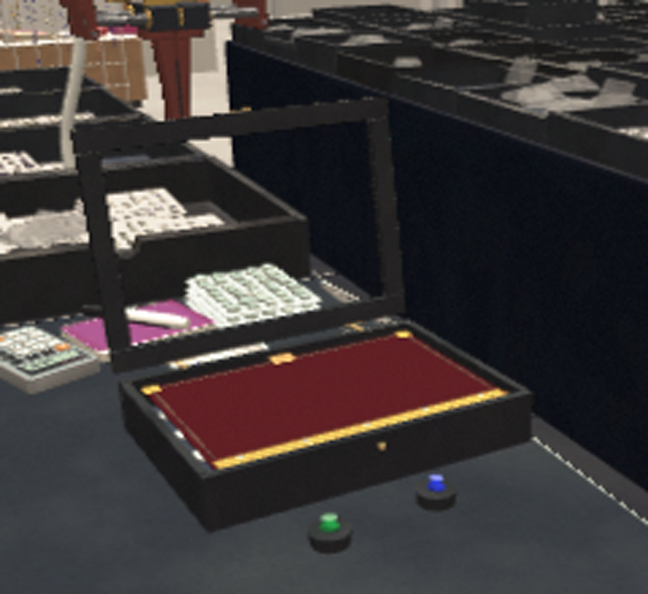

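View pics/top_6.png

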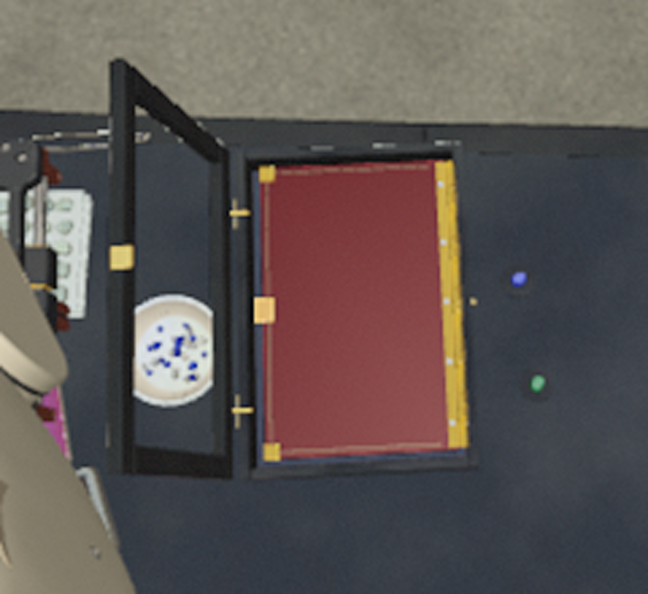

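```bash
python3 -c "
import numpy as np
T=np.r_[np.arange(1.57,0.05,-.07),.06,.03,0]
r=np.interp(T,[0,.3,.9],[215,211,205])
X=108-r*np.cos(T)+12*np.sin(T)+10;z=49+r*np.sin(T)+12*np.cos(T)
print(X[0],z[0])
for t,x,dx,zz,dz in zip(T[1:],X[1:],np.diff(X),z[1:],-np.diff(z)):print(t.round(2),x.round(1),dx.round(1),zz.round(1),dz.round(1))
"
```

```text
129.8367492194817 254.0094909215549
1.5 115.5 -14.4 254.3 -0.3
1.43 101.1 -14.4 253.7 0.7
1.36 86.8 -14.3 252.0 1.7
1.29 72.7 -14.1 249.3 2.7
1.22 58.8 -13.9 245.6 3.7
1.15 45.2 -13.6 241.0 4.6
1.08 32.0 -13.3 235.5 5.6
1.01 19.1 -12.8 229.0 6.5
0.94 6.8 -12.3 221.6 7.4
0.87 -5.2 -12.0 213.7 8.0
0.8 -16.9 -11.7 205.1 8.5
0.73 -28.0 -11.1 195.8 9.4
0.66 -38.5 -10.5 185.6 10.1
0.59 -48.2 -9.8 174.8 10.9
0.52 -57.2 -9.0 163.2 11.6
0.45 -65.4 -8.2 150.9 12.2
0.38 -72.8 -7.3 138.1 12.8
0.31 -79.2 -6.4 124.8 13.3
0.24 -84.9 -5.7 111.0 13.8
0.17 -89.6 -4.8 96.8 14.2
0.1 -93.4 -3.8 82.3 14.5
0.06 -95.1 -1.7 73.8 8.4
0.03 -96.1 -1.0 67.4 6.4
0.0 -97.0 -0.9 61.0 6.4
```

Request:
{"fn": "send_rows", "kwargs": {
  "rows": [
    [-0.01, 0, 0, 0, -1],
    [-0.01, 0, 0, 0, -1],
    [-0.008, 0, 0, 0, -1],
    [-0.006, 0, 0, 0, -1],
    [-0.006, 0, 0, 0, -1]
  ]
}}

```text
t: 8.9
ee_pos: [368.3, 271.6, 327.0]
orientation: [-2.136, -2.303, -0.004]
ft_force: [-0.1, 3.5, 1.3]
width: 0.5
```

Request:
{"fn": "send_rows", "kwargs": {
  "rows": [
    [-0.008, 0, -0.001, 0, -1],
    [-0.008, 0, -0.001, 0, -1],
    [-0.008, 0, -0.002, 0, -1],
    [0, 0, 0, 0, -1]
  ]
}}

```text
t: 9.3
ee_pos: [369.4, 246.5, 330.1]
orientation: [2.136, 2.303, -0.002]
ft_force: [0.6, 0.7, -0.6]
width: 0.1
```

```bash
python3 -c "
from h import *
snap('7')
"
```

```text
9.4 [369.4 247.1 329.9] case: 131.70090888651575 -40.48902390590731 tipz 249.9275103140476 [ 0.56  0.12  1.98 -0.    1.04  0.49] [ 0.4  0.4 -0.2]
```

View pics/side_7.png

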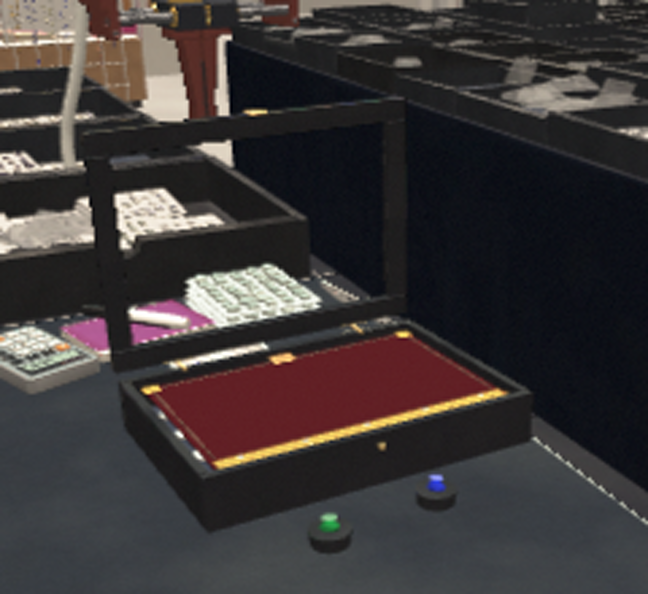

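View pics/top_7.png

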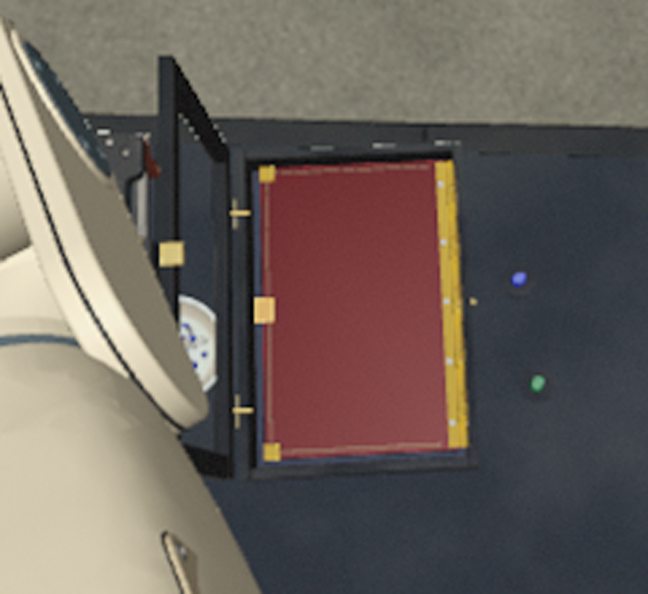

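Request:
{"fn": "send_rows", "kwargs": {
  "rows": [
    [-0.012, 0, -0.003, 0, -1],
    [-0.013, 0, -0.002, 0, -1],
    [-0.014, 0, 0.001, 0, -1],
    [-0.014, 0, 0.002, 0, -1],
    [-0.014, 0, 0.003, 0, -1]
  ]
}}

```text
t: 9.9
ee_pos: [374.6, 179.7, 329.2]
orientation: [-2.136, -2.304, -0.0]
ft_force: [-0.2, 4.0, -1.4]
width: 0.6
```

Request:
{"fn": "send_rows", "kwargs": {
  "rows": [
    [-0.014, 0, 0.004, 0, -1],
    [-0.0135, 0, 0.005, 0, -1],
    [0, 0, 0, 0, -1]
  ]
}}

```text
t: 10.2
ee_pos: [376.3, 151.5, 319.7]
orientation: [2.138, 2.302, -0.003]
ft_force: [0.1, -0.8, -0.5]
width: 0.7
```

```bash
cat >> h.py <<'E'
def lidang(tag):
    d=dict(np.load(f'top_{tag}.npz'))
E
python3 -c "
from h import *
snap('8')
"
```

```text
10.3 [376.8 152.8 320.3] case: 37.09219294114423 -40.432925598988334 tipz 240.31727547727354 [ 0.36  0.07  2.07 -0.    1.01  0.28] [-0.3 -0.6  0.9]
```

View pics/side_8.png

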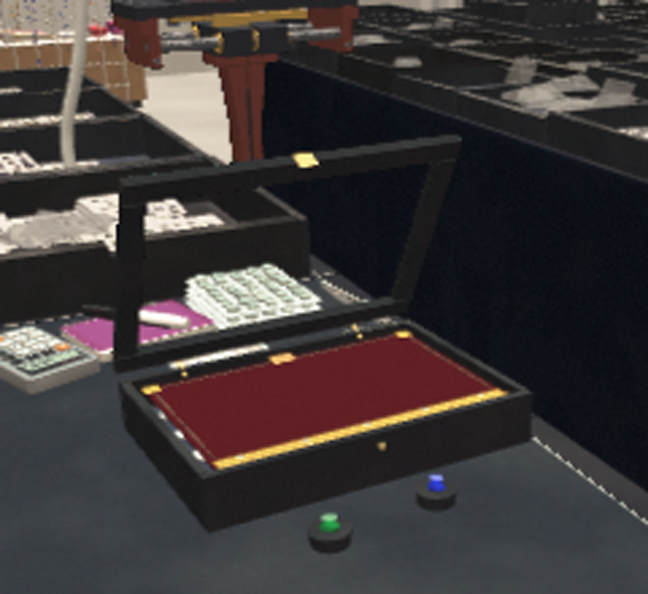

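Request:
{"fn": "send_rows", "kwargs": {
  "rows": [
    [-0.013, 0, 0.007, 0, -1],
    [-0.013, 0, 0.007, 0, -1],
    [-0.0125, 0, 0.008, 0, -1],
    [-0.012, 0, 0.008, 0, -1],
    [-0.0115, 0, 0.009, 0, -1]
  ]
}}

```text
t: 10.8
ee_pos: [381.8, 91.4, 281.0]
orientation: [2.135, 2.304, 0.001]
ft_force: [0.2, 1.6, 0.9]
width: 0.6
```

Request:
{"fn": "send_rows", "kwargs": {
  "rows": [
    [-0.011, 0, 0.01, 0, -1],
    [-0.0105, 0, 0.01, 0, -1],
    [-0.0095, 0, 0.011, 0, -1],
    [0, 0, 0, 0, -1]
  ]
}}

```text
t: 11.2
ee_pos: [382.9, 59.6, 248.6]
orientation: [-2.136, -2.302, 0.005]
ft_force: [-0.2, 0.3, 0.1]
width: 0.4
```

```bash
python3 -c "
from h import *
snap('9')
"
```

```text
11.3 [383.7  60.4 249.8] case: -55.568343295104405 -40.803931825486806 tipz 169.80190834850646 [ 0.13  0.16  2.17 -0.    0.82  0.05] [-0.1 -0.1 -0.1]
```

View pics/side_9.png

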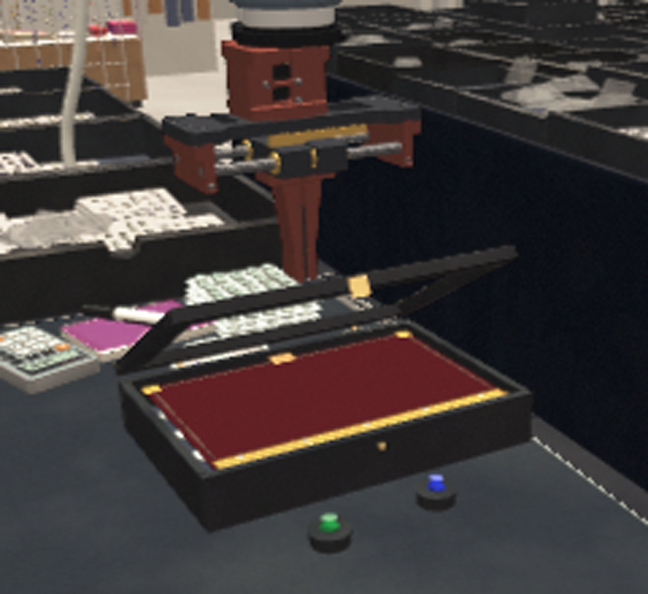

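Request:
{"fn": "send_rows", "kwargs": {
  "rows": [
    [-0.003, 0, 0.011, 0, -1],
    [-0.008, 0, 0.012, 0, -1],
    [-0.007, 0, 0.012, 0, -1],
    [-0.006, 0, 0.013, 0, -1],
    [-0.005, 0, 0.013, 0, -1]
  ]
}}

```text
t: 11.8
ee_pos: [386.6, 32.0, 189.2]
orientation: [2.134, 2.304, 0.002]
ft_force: [0.2, 0.7, 0.5]
width: 0.5
```

```bash
python3 -c "
from h import *
snap('10')
"
```

```text
11.9 [385.6  31.8 188.5] case: -84.27730390900547 -41.06159314991619 tipz 108.48087332081084 [ 0.05  0.29  2.21 -0.    0.64 -0.02] [ 0.  -1.1  0.7]
```

View pics/side_10.png

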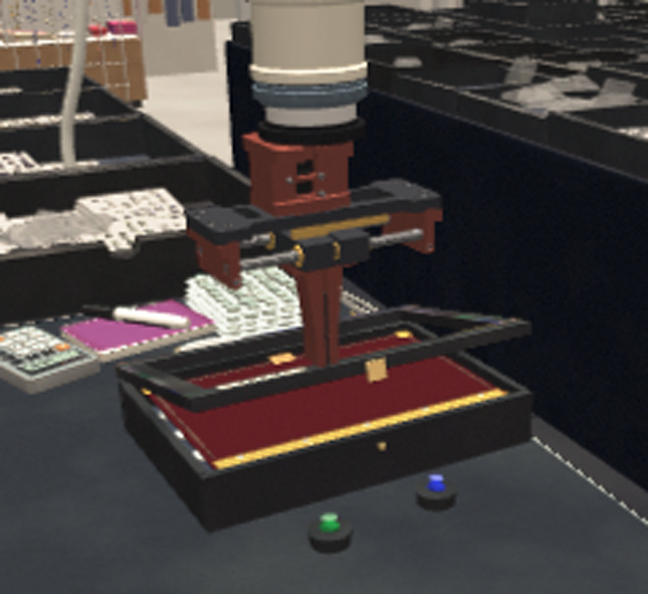

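Request:
{"fn": "send_rows", "kwargs": {
  "rows": [
    [-0.004, 0, 0.012, 0, -1],
    [-0.004, 0, 0.012, 0, -1],
    [-0.003, 0, 0.01, 0, -1],
    [-0.001, 0, 0.006, 0, -1],
    [0, 0, 0, 0, -1]
  ]
}}

```text
t: 12.4
ee_pos: [386.8, 20.0, 148.9]
orientation: [-2.135, -2.304, 0.001]
ft_force: [-0.6, 1.0, -0.2]
width: 0.6
```

Request:
{"fn": "send_rows", "kwargs": {
  "rows": [
    [0, 0, 0.003, 0, -1],
    [0, 0, 0.002, 0, -1],
    [0, 0, 0.001, 0, -1],
    [0, 0, 0, 0, -1]
  ]
}}

```text
t: 12.8
ee_pos: [387.0, 20.0, 143.2]
orientation: [2.135, 2.304, 0.0]
ft_force: [-0.4, -0.2, 0.7]
width: 0.5
```

Request:
{"fn": "send_rows", "kwargs": {
  "rows": [
    [0, 0, 0.001, 0, -1],
    [0, 0, 0, 0, -1]
  ]
}}

```text
t: 13.0
ee_pos: [387.0, 20.0, 142.2]
orientation: [2.135, 2.304, 0.0]
ft_force: [0.3, -0.5, 0.4]
width: 0.5
```

```bash
python3 -c "
from h import *
snap('11')
"
```

```text
13.1 [386.9  19.9 142.2] case: -96.17556570023697 -40.70210205506343 tipz 62.18330771550194 [ 0.02  0.39  2.23  0.    0.51 -0.06] [ 0.2 -0.   0.4]
```

View pics/side_11.png

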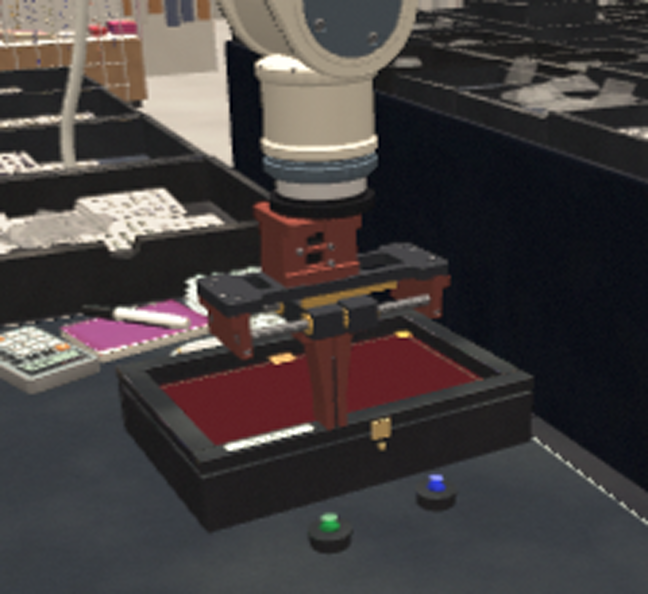

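Request:
{"fn": "send_rows", "kwargs": {
  "rows": [
    [0, 0, 0.001, 0, -1],
    [0, 0, 0, 0, -1]
  ]
}}

```text
t: 13.3
ee_pos: [387.0, 19.9, 141.5]
orientation: [2.135, 2.304, 0.0]
ft_force: [-0.9, -0.9, 8.0]
width: 0.2
```

Request:
{"fn": "send_rows", "kwargs": {
  "rows": [
    [0, 0, 0.001, 0, -1],
    [0, 0, 0, 0, -1]
  ]
}}

```text
t: 13.5
ee_pos: [387.0, 19.9, 141.2]
orientation: [2.135, 2.304, 0.0]
ft_force: [-5.0, -0.7, 25.3]
width: 0.2
```

Bottomed on the stop at tip height 61.2 mm, with 25 N. I'll back off.

Request:
{"fn": "send_rows", "kwargs": {
  "rows": [
    [0, 0, 0, 0, -1],
    [0, 0, -0.002, 0, -1],
    [0, 0, -0.01, 0, -1],
    [0, 0, -0.04, 0, -1],
    [0, 0, -0.045, 0, -1]
  ]
}}

```text
t: 14.0
ee_pos: [385.9, 19.9, 237.7]
orientation: [-2.133, -2.302, 0.004]
ft_force: [1.3, -1.0, 0.9]
width: 0.5
```

Request:
{"fn": "send_rows", "kwargs": {
  "rows": [
    [0, 0, -0.045, 0, -1],
    [0, 0, -0.045, 0, -1],
    [0, 0, -0.03, 0, -1],
    [0, 0, 0, 0, -1]
  ]
}}

```text
t: 14.4
ee_pos: [388.6, 20.0, 361.7]
orientation: [2.131, 2.3, 0.01]
ft_force: [0.2, -0.0, 0.2]
width: 0.6
```

```bash
python3 -c "
from h import *
snap('12')
d=dict(np.load('side_12.npz'));P=pts(d)
X=(P[...,:2]-C)@a;Y=(P[...,:2]-C)@e;z=P[...,2]
for lab,m in (('front rail',(X<-90)&(X>-102)&(abs(Y)<130)),('near rail',(Y<-136)&(Y>-147)&(abs(X)<90)),('back rail',(X>95)&(X<106)&(abs(Y)<130))):
    m&=(z>40)&(z<90);print(lab,m.sum(),np.median(z[m]).round(1))
m=(Y<-134)&(Y>-148)&(abs(X)<105)&(z>54)&(z<90);print('slope',np.polyfit(X[m],z[m],1))
f=(z>8)&(z<40)&(X<-85)&(X>-130)&(abs(Y)<140);print('front wall X',np.median(X[f]))
b=cv2.cvtColor(d['color'],cv2.COLOR_BGR2HSV)
for l,h in(((45,120,60),(85,255,255)),((105,150,90),(130,255,255))):
    k,lab,st,ce=cv2.connectedComponentsWithStats(cv2.inRange(b,np.array(l),np.array(h)))
    print([(ce[i].round(1),st[i,4]) for i in range(1,k) if st[i,4]>5])
"
```

```text
14.5 [386.7  20.  357.7] case: -96.1573229356695 -40.87719699937823 tipz 277.6653937039037 [ 0.02 -0.02  2.06 -0.    1.1  -0.06] [ 0.5  0.1 -0.4]
front rail 310 60.9
near rail 177 60.7
back rail 193 60.0
slope [4.85534782e-04 6.07140937e+01]
front wall X -105.68426954155859
[(array([301.6, 234.5]), np.int32(27))]
[(array([341.1, 219.5]), np.int32(21))]
```

View pics/side_12.png

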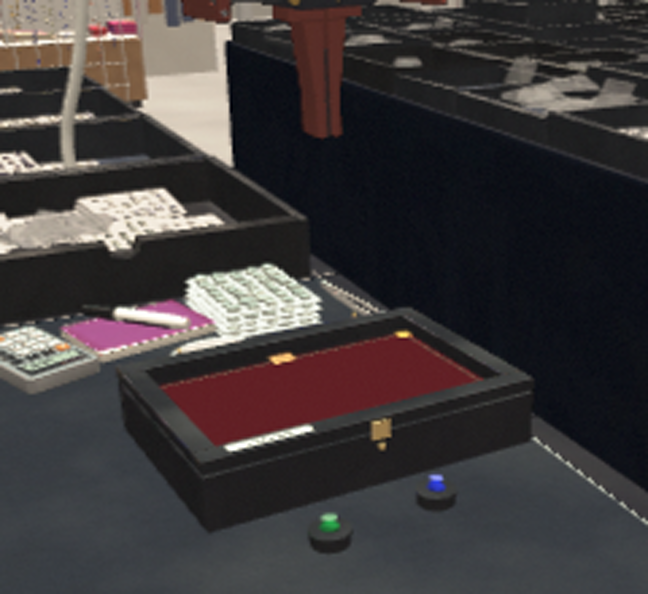

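View pics/top_12.png

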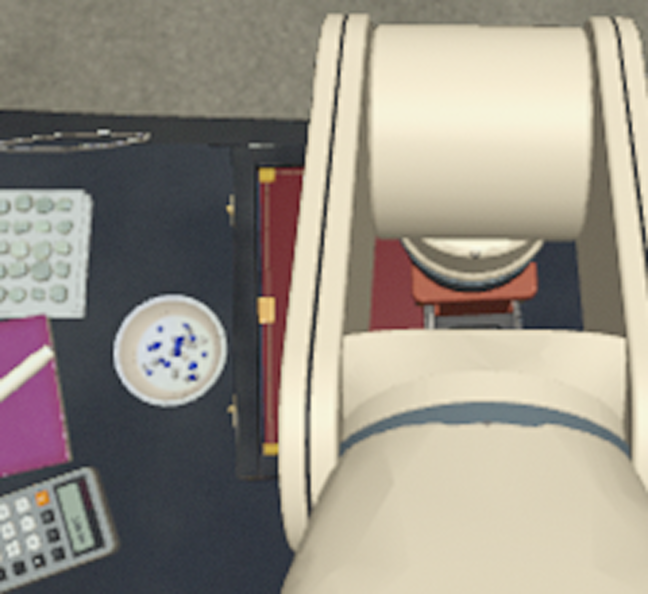

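Lid is shut (slope 0.0005 rad, frame face at 60–61 mm). The jar pixels and the case front wall match the earlier views, the dish looks unmoved, and the arm is clear.

```bash
python3 -c "
from workcell import ctrl
print(ctrl.close_job())"
```

```text
the job is handed in; nothing more can be done
None
```

I folded the leaf flat with the closed fingertips, then swung the lid over it and pressed it shut on its free-edge rail. I handed the job in at about 14.5 s; the hand-in gave no verdict.

- **Leaf:** after the fold its face measured 43.5 mm above the table with a slope of 0.003 rad. The lid stood at 1.73 rad at that point.
- **Lid:** the frame face measured 60–61 mm above the table with a slope of 0.0005 rad, against 61 mm expected.
- **Contact:** the fingers were planned to press only on the rail, 40 mm to the robot's side of the clasp. I saw no contact with the glass. The largest force I read was 25 N, at the final press.
- **Case, jars and dish:** the case front wall measured the same before and after closing the lid (median 105.7 mm from centre both times). The jars' pixel positions had not moved, and the dish looked unmoved in the top view.
- **Gripper:** it ended clear, with the fingertips about 217 mm above the lid.

One disagreement: the front wall came out about 106 mm from the case centre instead of 110 mm. The lid hinge measured within 0.2 mm of where I expected it, so I treated the difference as camera calibration error.

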